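# Dock the coffee grinder, fit its bayonet lid and hold it at the half-way twist

### The arm

A 6-joint arm with a two-finger parallel gripper is mounted at the origin on a cart in front of the work surface, level with it; the furniture and walls round the work are solid. World frame = base frame: x ahead of the robot, y to its left, z up, the work surface at z = 0. Lengths are in mm, angles in rad, forces in N, time in s.
With the tool pointing down it reaches from about 400 to 925 mm from the base axis. Payload 12.5 kg.
Tool frame: the origin (TCP) lies at the very end of the fingers, on their centre line; the grasp point (between the pads) lies env.hold_point_z behind it (env.hold_point_z is the distance from the TCP to the grasp point, in mm); y points along the fingers, z is the direction in which the jaws open and shut, and the axes are right-handed (so a half turn about y gives the same grasp; the last joint's range is limited). The gripper opens to 95 mm and grips with 3 to 60 N. Pads are 20 mm wide; open, the fingers measure 119 mm over their backs; the gripper's body (75 mm by 180 mm) begins 59 mm behind the grasp point.
Start: joints at [1.135, 0.491, 1.559, -0, 1.092, -0.106], TCP at [202.392, 591.341, 214.661] pointing down, gripper open.
Joint ranges: [-3.1, 3.1], [-0.84, 2.19], [0.05, 2.79], [-1.13, 4.28], [0.06, 2.93], [-2.69, 2.69]. Speed limits (rad/s): [2.22, 2.22, 2.79, 3.14, 3.14, 3.14].

### API

Orientations are given as [roll, pitch, yaw] about the fixed x, y, z axes, in that order (R = Rz(yaw) Ry(pitch) Rx(roll)).
In Python, from cell import env gives the robot as it stands.
- The arm moves only by the shell command python3 -m inch 'ROWS'. ROWS is JSON, one flat list of numbers, 7 for each row, row after row: the shift along the tool's x, y, z in m, then the turn, a rotation vector about the tool's x, y, z in degrees, then the closure, from -1 (fully open) to 1 (shut). In form: [tx, ty, tz, ax, ay, az, hand, tx, ty, tz, ax, ay, az, hand, ...]. A call has 1 to 10 rows; each row shifts and turns the commanded pose from where the row before left it, along the tool's axes as they then stand; what a row does not reach is not made up. A row lasts 1/10 s, in which the tool goes at most 50 mm and 8.59 degrees, less where a joint would pass 70% of its speed; a pose out of reach is approached as far as the arm can. A call is refused whole if a number of a shift passes 0.05 or a number of a turn 8.59, either way. A call with a gripper value outside its range is refused whole. The fingers move at their own pace and stop on an object; the grip force is fixed at half the most. Time passes only in rows, so rows that do not move let the fingers close. It gives the time, the measured TCP pose, the force and the opening at its end, in the units of the state.
- env.state(): the state, without advancing time (a new reading comes with each control period).
- env.read_camera(name): name is "scene" or "top"; returns a dict with "pixels" (420x560x3 uint8, blue, green, red), "depth" (420x560 float32, mm along the optical axis (not along the pixel's ray), 0 where there is no reading), "mtx" (3x3 intrinsics, pixels), "R" (3x3) and "t" (3): a world point X has camera coordinates R X + t. Camera axes: x right, y down, z forward; pixel columns grow to the right and rows downward; lengths in mm; the calibration is good to about 2 mm. A picture is of the moment at which its call begins.
- env.job_done(): hands the job in, once; it reports no verdict.
The state is a dict: "t": time; "joints": joint angles; "qvel": joint speeds; "tau": joint torques, N m; "eef_pos": TCP position; "tcp_rot": TCP orientation; "ft_force": force on the tool from outside, world axes, zero at the start; "moment": the same for the moment, N m; "opening": opening from 0.0 (shut) to 1.0 (fully open).
Only numpy, scipy, OpenCV 4.12 (cv2) and the standard library are available. Lean on these libraries where they do the work, as an engineer would, in place of code of your own. Each camera call takes 0.05 s, during which the arm holds its last target.

### The job

Slide the small coffee grinder along the worktop, without lifting it, until it sits fully home in its U-shaped docking cradle against the back wall. Then pick up its white lid, drop its two lugs through the slots of the grinder's mouth until the lid sits flush, and twist the lid clockwise (seen from above) half-way along its quarter-turn, to about 45 degrees, where the grinder pulses, but not as far as the lock click; the lid springs back if let go, so finish while still gripping it and holding it there. Leave the scoop, mug and spice jar alone.

Things in the scene. Friction and masses are not known exactly. Their poses are not given: they have to be found in the camera images.
- dock: fixed grey U-shaped cradle, 24 mm high, open at its -x side. Origin (worktop level) = where the docked grinder's centre stands; push the grinder in along +x. Back wall's inner face at x = 51 mm; side walls' inner faces at y = +-55 mm, from x = -5 to 57 mm; in front, guide wings flare out to x = -64 mm, y = +-74 mm. Slippery plastic
- grinder: loose coffee grinder, smooth (friction about 0.4), 0.65 to 0.95 kg; origin at the centre of its underside, z up. White square base 100 x 100 mm, 48 mm high (push button on the -x face), with a round grey turret, 92 mm across, up to 66 mm. Docked, it has the cradle's position and yaw
- grinder_mouth (a point): centre of the round mouth in the grinder's top, 66 mm above its underside, grinder's axes. Hole 53 mm across in a collar 8 mm thick; two slots, 14 mm wide at the hole, reach 36 mm from the centre on the +x and -x sides. Black dots on the rim: open (at the slots), half-way (larger, 45 degrees clockwise), locked (90)
- lid_grip (a point): middle of the grip bar on the loose white lid, 44 mm above the lid's underside. The bar is 64 mm long (x), 16 mm thick (y), from 22 mm below this point (on a flange 76 mm across) to 11 mm above it. The flange's underside is 28 mm below this point, so seated, this point is 28 mm above the mouth point
- lid: the lid (0.12 kg), origin at the centre of its underside, standing upright at the start. Plug 48 mm across, 16 mm deep, with two lugs at its foot, 9 mm wide and 6 mm high, reaching 33 mm from the axis along +x and -x, in line with the bar; the same after half a turn. It enters only with the bar in line with the slots (2 mm free each side)
- drive (a joint): angle (rad) of the sprung drive ring in the grinder that the lid's lugs turn: 0 open, grows as the seated lid is twisted clockwise (from above) relative to the grinder, 0.785 half-way, 1.55 locked. About 0.05 rad of play before it moves; spring 0.15 N m/rad turns it back. From about 1.1 a lug rides on the catch that clicks
- scoop_mid (a point): middle of the coffee scoop lying on the worktop, 42 x 122 x 22 mm; leave alone
- mug_mid (a point): middle of a white spotted mug, 63 x 88 x 54 mm; leave alone
- jar_mid (a point): middle of a spice jar, 44 mm across, 104 mm high; leave alone

How it is judged (in metres and radians):
On the way, in this order (a step that is already met when the one before it is completed fails the run):
1. the grinder is slid fully home in the cradle (x of grinder_mouth in the frame of dock between -0.009 and 0.009 m and y of grinder_mouth in the frame of dock between -0.01 and 0.01 m and angle between the x axis of grinder_mouth and the x axis of dock, either way round below 0.2 rad), for 0.2 s.
2. the lid is dropped into the mouth, lugs through the slots, flush on the collar, not yet twisted (all of step 1 and z of lid_grip in the frame of grinder_mouth between 0.024 and 0.032 m and horizontal distance between lid_grip and grinder_mouth below 0.006 m and value of joint drive below 0.3 rad), for 0.1 s.
At the end, for the whole second after the job is handed in: the grinder is home in the cradle (within 9 mm along it, 10 mm across it, 0.2 rad), the lid sits flush in its mouth (within 4 mm in height, 6 mm off-centre), the drive ring stands still between 0.575 and 0.995 rad (45 +- 12 degrees), and the fingers still grip the lid (all of step 1 and z of lid_grip in the frame of grinder_mouth between 0.024 and 0.032 m and horizontal distance between lid_grip and grinder_mouth below 0.006 m and value of joint drive between 0.575 and 0.995 rad and velocity of joint drive between -0.1 and 0.1 rad/s and contact force between the fingers and lid above 2 N); the arm keeps its last pose, push and grip.
It fails at once if the lid is twisted as far as the lock click (drive ring past 1.15 rad) (value of joint drive above 1.15 rad).
It fails at once if the grinder is lifted or tipped (its mouth more than 15 mm above its normal height, or tilted more than 0.25 rad) (height (world z) of grinder_mouth above 0.081 m or angle between grinder_mouth's own z axis and vertical above 0.25 rad).
It fails at once if the coffee scoop is moved more than 40 mm (distance of scoop_mid from where it was at the start of the episode above 0.04 m).
It fails at once if the spotted mug is moved more than 40 mm (distance of mug_mid from where it was at the start of the episode above 0.04 m).
It fails at once if the spice jar is moved more than 40 mm (distance of jar_mid from where it was at the start of the episode above 0.04 m).
It also fails if it takes over 64 s, if anything falls off the work surface, if the arm or the gripper's body presses on something with over 40 N, if the wrist force passes 120 N, or if a joint passes its speed limit or range.

## Working session

There is one attempt and no reset: what is moved stays moved. The work goes in short steps, Python scripts to look and compute and a shell command to move; the robot and the scene stay as the last step left them, time stands still between calls to the robot, and variables do not carry over. Pictures are saved under pics/ and viewed, and the job is handed in when it is done.

```bash
ls; mkdir -p pics
python3 - <<'E'
from cell import env
import cv2,numpy as np
s=env.state();print(s,env.hold_point_z)
for n in("scene","top"):
    c=env.read_camera(n);cv2.imwrite(f"pics/{n}0.png",c["pixels"]);np.savez(f"/tmp/{n}0.npz",**c)
    print(n,c["mtx"].round(1).tolist(),c["R"].round(3).tolist(),c["t"].round(1).tolist())
E
```

```text
pics
{'t': 0.0, 'joints': array([ 1.13539272e+00,  4.91573026e-01,  1.55945350e+00, -1.70723101e-05,
        1.09169541e+00, -1.05603648e-01]), 'qvel': array([ 9.74459739e-04, -8.80592477e-04,  1.11645769e-04,  4.54963808e-05,
       -5.25846217e-04, -2.93070368e-03]), 'tau': array([ 2.09457801e-03, -6.12650442e+01, -2.58174706e+01,  6.93418575e-02,
        4.83240956e-02, -8.76527156e-05]), 'eef_pos': array([202.28926122, 591.09884365, 214.0519879 ]), 'tcp_rot': array([-1.57192091e+00,  1.03977743e-04, -3.29792134e-01]), 'ft_force': array([-0.48014667, -0.10730335,  0.22266078]), 'moment': array([-0.04303346,  0.02443354,  0.00471978]), 'opening': 0.9973584467956819} 18.8
scene [[429.6, 0.0, 285.3], [0.0, 429.6, 207.9], [0.0, 0.0, 1.0]] [[0.715, -0.699, 0.01], [-0.424, -0.446, -0.788], [0.555, 0.56, -0.615]] [-490.6, 241.4, 1111.8]
top [[431.6, 0.0, 279.8], [0.0, 431.6, 213.3], [0.0, 0.0, 1.0]] [[0.013, -1.0, 0.004], [-0.998, -0.013, -0.066], [0.066, -0.003, -0.998]] [-156.4, 558.3, 1233.6]
```

View pics/scene0.png

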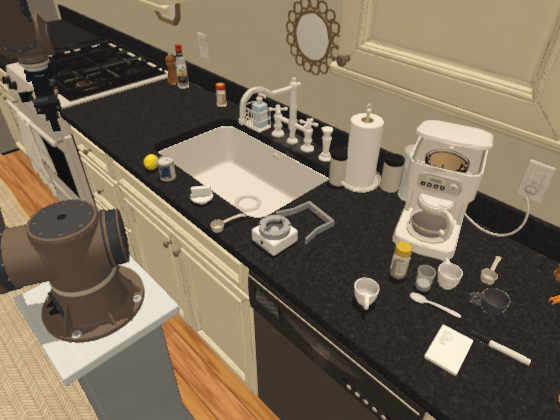

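View pics/top0.png

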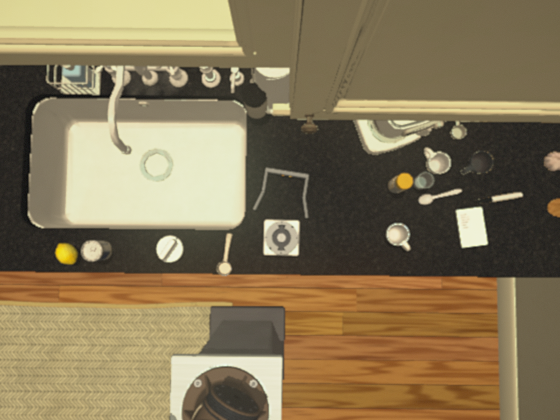

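```bash
cat > h.py <<'E'
import numpy as np
def ray(c,u,v,z):
    K,R,t=c["mtx"],c["R"],c["t"]
    C=-R.T@t; d=R.T@np.linalg.solve(K,[u,v,1.0])
    return C+d*(z-C[2])/d[2]
def proj(c,X):
    p=c["mtx"]@(c["R"]@np.asarray(X,float)+c["t"]);return p[:2]/p[2]
E
python3 - <<'E'
import cv2,numpy as np
a=cv2.imread("pics/top0.png")[150:290,150:330]
cv2.imwrite("pics/top0z.png",cv2.resize(a,None,fx=4.4,fy=4.25,interpolation=cv2.INTER_CUBIC))
a=cv2.imread("pics/scene0.png")[170:270,180:350]
cv2.imwrite("pics/scene0z.png",cv2.resize(a,None,fx=4.5,fy=4.5,interpolation=cv2.INTER_CUBIC))
E
```

```text
(no output)
```

View pics/top0z.png

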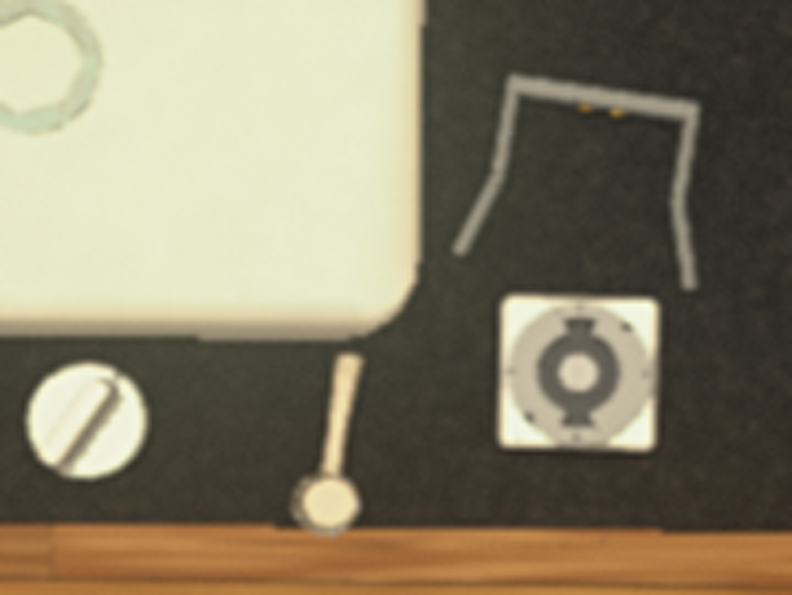

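View pics/scene0z.png

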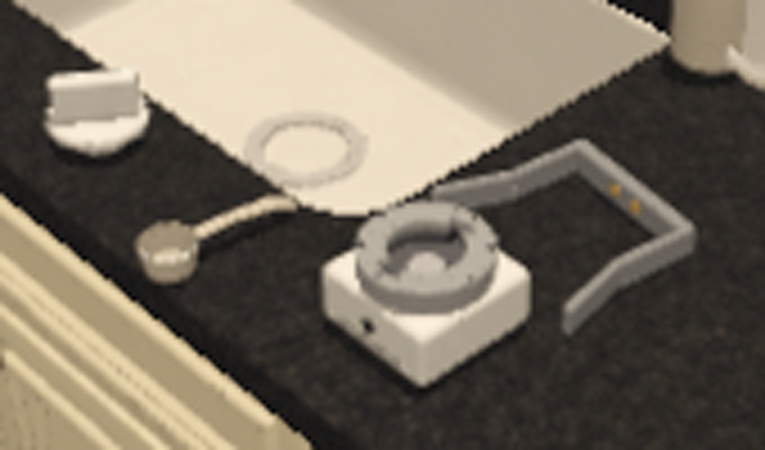

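```bash
cat > meas.py <<'E'
import numpy as np,cv2
from h import *
def pts(c):
    v,u=np.mgrid[0:420,0:560];d=c["depth"]
    p=np.stack([(u-c["mtx"][0,2])/c["mtx"][0,0]*d,(v-c["mtx"][1,2])/c["mtx"][1,1]*d,d],-1)
    return (p-c["t"])@c["R"]
E
python3 - <<'E'
from meas import *
for n in("top","scene"):
    c=dict(np.load(f"/tmp/{n}0.npz"));P=pts(c);ok=c["depth"]>0
    print(n,"cam",(-c["R"].T@c["t"]).round())
    # regions by approx world location
    def reg(x0,x1,y0,y1,z0,z1):
        return ok&(P[...,0]>x0)&(P[...,0]<x1)&(P[...,1]>y0)&(P[...,1]<y1)&(P[...,2]>z0)&(P[...,2]<z1)
    if n=="top":
        for nm,(u,v) in dict(grinder=(281,237),lid=(170,248),scoop=(226,255),dockback=(287,173)).items(): print(nm,ray(c,u,v,30).round(),P[v,u].round())
        hist=P[200:215,330:340,2];print("table z",np.median(hist))
    g=ray(dict(np.load("/tmp/top0.npz")),281,237,60)
    l=ray(dict(np.load("/tmp/top0.npz")),170,248,40)
    m=reg(g[0]-75,g[0]+75,g[1]-75,g[1]+75,43,54);X=P[m][:,:2].astype(np.float32);print("base top",len(X),cv2.minAreaRect(X) if len(X)>4 else"")
    m=reg(g[0]-75,g[0]+75,g[1]-75,g[1]+75,60,72);X=P[m][:,:2].astype(np.float32);print("turret",len(X),np.median(P[m][:,2]),cv2.minEnclosingCircle(X))
    m=reg(l[0]-60,l[0]+60,l[1]-60,l[1]+60,47,65);X=P[m][:,:2].astype(np.float32);print("bar",len(X),np.median(P[m][:,2]),cv2.minAreaRect(X))
    m=reg(l[0]-60,l[0]+60,l[1]-60,l[1]+60,14,28);X=P[m][:,:2].astype(np.float32);print("flange",len(X),np.median(P[m][:,2]),cv2.minEnclosingCircle(X))
E
```

```text
top cam [ 477. -145. 1268.]
grinder [ 491. -153.   30.] [ 491. -153.   49.]
lid [456. 164.  30.] [456. 159.  50.]
scoop [438.   3.  30.] [438.   4.  22.]
dockback [ 677. -168.   30.] [ 677. -168.   25.]
table z 0.18682372858204455
base top 669 ((490.0382080078125, -151.77978515625), (99.05733489990234, 99.23359680175781), 0.7222895622253418)
turret 528 66.73907423863676 ((490.039794921875, -152.18243408203125), 46.18980407714844)
bar 136 54.2353133105765 ((453.9642333984375, 168.462890625), (17.052032470703125, 62.134212493896484), 56.45210647583008)
flange 375 21.955477499654 ((453.62017822265625, 169.3331298828125), 38.68999481201172)
scene cam [-164. -857.  879.]
base top 403 ((491.00152587890625, -153.79354858398438), (101.09088897705078, 100.39561462402344), 88.90663146972656)
turret 401 66.59294076894733 ((492.5665283203125, -153.53854370117188), 49.22826385498047)
bar 91 53.73336502958234 ((455.6976318359375, 168.0353546142578), (23.697668075561523, 62.25994873046875), 54.156898498535156)
flange 157 22.56008371313938 ((455.273193359375, 166.53671264648438), 38.53362274169922)
```

Run:
```python
from meas import *
res=[]
for n in("top","scene"):
    c=dict(np.load(f"/tmp/{n}0.npz"));P=pts(c);ok=c["depth"]>0
    m=ok&(P[...,0]>545)&(P[...,0]<720)&(P[...,1]>-270)&(P[...,1]<-70)&(P[...,2]>20)&(P[...,2]<29)
    X=P[m][:,:2].astype(np.float32)
    print(n,len(X),X.min(0),X.max(0))
    back=X[X[:,0]>655]
    vx,vy,x0,y0=cv2.fitLine(back[(back[:,1]<-120)&(back[:,1]>-210)],cv2.DIST_HUBER,0,.01,.01).ravel()
    if vy>0: vx,vy=-vx,-vy
    yaw=np.arctan2(vy,vx)+np.pi/2
    print("yaw",yaw,x0,y0)
    ex=np.array([np.cos(yaw),np.sin(yaw)]);ey=np.array([-ex[1],ex[0]])
    A=X@ex;B=X@ey
    print("back a range",np.percentile(A[A>A.max()-12],[0,5,50,95,100]))
    a0=A.max()
    for lo,hi in((0,12),(15,25),(25,40),(40,55),(60,70),(75,90),(95,105),(105,120),(120,130)):
        s=(A<a0-lo)&(A>a0-hi); 
        if s.any():
            b=B[s];mid=(b.min()+b.max())/2
            L=b[b<mid];R=b[b>mid];print(lo,hi,L.min().round(1),L.max().round(1),R.min().round(1),R.max().round(1))
    print("a0",a0,ex)
```

```text
top 373 [ 550.0811  -229.46486] [692.0913  -71.41702]
yaw -0.13434744 678.1285 -165.19484
back a range [689.18963623 689.82887573 694.81488037 700.05937195 701.10021973]
0 12 -137.3 -75.2 -73.6 -10.5
15 25 -137.1 -130.5 -16.8 -10.4
25 40 -136.7 -130.1 -16.4 -11.6
40 55 -137.2 -129.8 -16.8 -10.6
60 70 -137.2 -129.3 -16.5 -10.6
75 90 -140.8 -132.8 -13.8 -3.0
95 105 -145.6 -136.0 -7.5 0.9
105 120 -151.3 -140.4 -5.8 4.8
120 130 -152.0 -145.5 0.4 6.1
a0 701.1002 [ 0.99098897 -0.13394366]
scene 268 [ 549.68207 -230.07054] [691.15875 -71.86899]
yaw -0.13053155 678.4106 -166.49464
back a range [691.33587646 691.51538086 695.15710449 701.43623352 703.13702393]
0 12 -141.0 -79.9 -77.5 -14.4
15 25 -140.8 -87.1 -21.0 -12.7
25 40 -142.0 -133.0 -21.4 -15.9
40 55 -140.5 -132.7 -20.8 -12.1
60 70 -141.9 -131.8 -19.8 -12.5
75 90 -142.6 -134.6 -19.1 -8.6
95 105 -150.0 -140.8 -13.6 -3.3
105 120 -152.4 -144.6 -8.6 0.9
120 130 -155.5 -149.5 -2.7 3.6
a0 703.137 [ 0.99149287 -0.13016118]
```

```bash
cat >> h.py <<'E'
DOCK=np.array([624,-158.5]);DY=-0.133
def st():
    from cell import env
    s=env.state();p=s["eef_pos"];yaw=s["tcp_rot"][2]
    d=p[:2]-DOCK;ex=np.array([np.cos(DY),np.sin(DY)]);ey=np.array([-ex[1],ex[0]])
    print("t",round(s["t"],2),"p",p.round(1),"rpy",s["tcp_rot"].round(3),"yaw deg",round(np.degrees(yaw),2),"dock ab",round(d@ex,1),round(d@ey,1),"F",s["ft_force"].round(1),"M",s["moment"].round(2),"op",round(s["opening"],3))
    return s
def to(x,y,z,yaw=None):
    s=st();p=s["eef_pos"];ps=s["tcp_rot"][2]
    d=np.array([x,y,z])-p
    print("tool dx,dy,dz mm (in current tool yaw):",round(d[0]*np.cos(ps)+d[1]*np.sin(ps),1),round(-d[2],1),round(-d[0]*np.sin(ps)+d[1]*np.cos(ps),1),"turn y deg",None if yaw is None else round(np.degrees(ps-yaw),2))
def dk(a,b): return DOCK+a*np.array([np.cos(DY),np.sin(DY)])+b*np.array([-np.sin(DY),np.cos(DY)])
E
python3 -m inch '[0.0336,0,-0.0245,0,0,0,-0.26, 0.0336,0,-0.0245,0,0,0,-0.26, 0.0336,0,-0.0245,0,0,0,-0.26, 0.0336,0,-0.0245,0,0,0,-0.26, 0.0336,0,-0.0245,0,0,0,-0.26, 0.0336,0,-0.0245,0,0,0,-0.26, 0.0336,0,-0.0245,0,0,0,-0.26, 0.0336,0,-0.0245,0,0,0,-0.26, 0.0336,0,-0.0245,0,0,0,-0.26, 0.0336,0,-0.0245,0,0,0,-0.26]'
python3 -c "
from h import *
p=dk(-215,-12);print(p);to(p[0],p[1],214,DY)"
```

```text
t: 1.1
eef_pos: [441.6, 249.2, 214.5]
tcp_rot: [-1.571, 0.0, -0.33]
ft_force: [0.9, 0.8, 0.6]
opening: 0.627
[ 409.3074672  -141.88325065]
t 1.1 p [441.6 249.2 214.5] rpy [-1.571  0.    -0.33 ] yaw deg -18.89 dock ab -234.9 379.9 F [0.9 0.8 0.6] M [ 0.02  0.   -0.03] op 0.627
tool dx,dy,dz mm (in current tool yaw): 96.1 0.5 -380.4 turn y deg -11.27
```

```bash
python3 -m inch '[0.012,0,-0.0476,0,0,0,-0.26, 0.012,0,-0.0476,0,0,0,-0.26, 0.012,0,-0.0476,0,0,0,-0.26, 0.012,0,-0.0476,0,0,0,-0.26, 0.012,0,-0.0476,0,0,0,-0.26, 0.012,0,-0.0476,0,0,0,-0.26, 0.012,0,-0.0476,0,0,0,-0.26, 0.012,0,-0.0476,0,0,0,-0.26, 0,0.03,0,0,-5.63,0,-0.26, 0,0.03,0,0,-5.63,0,-0.26]'
python3 -c "
from h import *
p=dk(-215,-12);to(p[0],p[1],15,DY)"
```

```text
t: 2.1
eef_pos: [408.3, -142.4, 154.1]
tcp_rot: [-1.571, -0.002, -0.133]
ft_force: [1.0, -0.3, 0.1]
opening: 0.629
t 2.1 p [ 408.3 -142.4  154.1] rpy [-1.571 -0.002 -0.133] yaw deg -7.62 dock ab -216.0 -12.6 F [ 1.  -0.3  0.1] M [ 0.   -0.04  0.02] op 0.629
tool dx,dy,dz mm (in current tool yaw): 1.0 139.1 0.6 turn y deg 0.0
```

```bash
python3 -m inch '[0,0.035,0,0,0,0,-0.26, 0,0.035,0,0,0,0,-0.26, 0,0.035,0,0,0,0,-0.26, 0,0.033,0,0,0,0,-0.26, 0.004,0,0,0,0,0,-0.26, 0.004,0,0,0,0,0,-0.26, 0.004,0,0,0,0,0,-0.26, 0.004,0,0,0,0,0,-0.26]'
python3 - <<'E'
from h import *
from cell import env;import cv2
st()
c=env.read_camera("scene");cv2.imwrite("pics/s1.png",cv2.resize(c["pixels"][120:300,150:390],None,fx=3.3,fy=3.3))
E
```

```text
t: 2.9
eef_pos: [425.4, -143.1, 18.1]
tcp_rot: [-1.572, -0.003, -0.133]
ft_force: [0.3, -0.2, 0.2]
opening: 0.633
t 2.9 p [ 425.4 -143.1   18.1] rpy [-1.572 -0.003 -0.133] yaw deg -7.63 dock ab -198.9 -11.1 F [ 0.3 -0.2  0.2] M [0.04 0.01 0.03] op 0.633
```

View pics/s1.png

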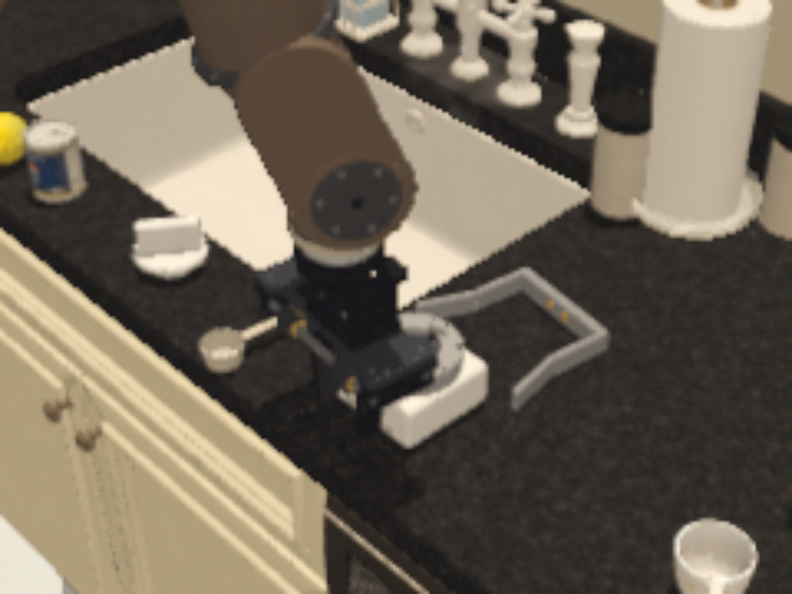

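The fingers (at about 370,400 in the picture) stand behind the -x face of the grinder, straddling the button and just about touching, so I'll start pushing.

```bash
python3 -m inch '[0.006,0,0,0,0,0,-0.26, 0.006,0,0,0,0,0,-0.26, 0.006,0,0.001,0,0,0,-0.26, 0.006,0,0.001,0,0,0,-0.26, 0.006,0,0.001,0,0,0,-0.26, 0.006,0,0.001,0,0,0,-0.26,0.006,0,0.001,0,0,0,-0.26, 0.006,0,0.001,0,0,0,-0.26, 0.006,0,0.001,0,0,0,-0.26, 0.006,0,0.001,0,0,0,-0.26]'
cat > g.py <<'E'
from meas import *
from cell import env
import sys
def grinder(name=None):
    out=[]
    for n in("top","scene"):
        c=env.read_camera(n);P=pts(c);ok=c["depth"]>0
        if name: cv2.imwrite(f"pics/{name}_{n}.png",cv2.resize(c["pixels"][130:290,140:360],None,fx=3.5,fy=3.5))
        px=c["pixels"].astype(int)
        sat=px.max(-1)-px.min(-1);br=px.mean(-1)
        box=ok&(P[...,0]>420)&(P[...,0]<720)&(P[...,1]>-260)&(P[...,1]<-60)
        m=box&(P[...,2]>43)&(P[...,2]<54)&(br>140);X=P[m][:,:2].astype(np.float32)
        if len(X)>5: print(n,"base",len(X),cv2.minAreaRect(X))
        m=box&(P[...,2]>62)&(P[...,2]<71)&(br>90);X=P[m][:,:2].astype(np.float32)
        if len(X)>5: print(n,"turret",len(X),cv2.minEnclosingCircle(X))
E
python3 -c "
from g import *;st();grinder('p1')"
```

```text
t: 3.95
eef_pos: [485.0, -142.7, 16.6]
tcp_rot: [-1.571, 0.001, -0.134]
ft_force: [-5.0, -0.9, 2.6]
opening: 0.628
t 3.95 p [ 485.  -142.7   16.6] rpy [-1.571e+00  1.000e-03 -1.340e-01] yaw deg -7.66 dock ab -139.9 -2.8 F [-5.  -0.9  2.6] M [-0.1   0.89 -0.11] op 0.628
top base 199 ((558.8214721679688, -158.30926513671875), (98.78132629394531, 66.17377471923828), 82.2920913696289)
top turret 283 ((544.4514770507812, -156.7303466796875), 45.25612258911133)
scene base 127 ((540.1251831054688, -198.395751953125), (99.22344970703125, 31.876203536987305), 2.8401927947998047)
scene turret 109 ((557.099853515625, -165.8132781982422), 44.11165237426758)
```

View pics/p1_top.png

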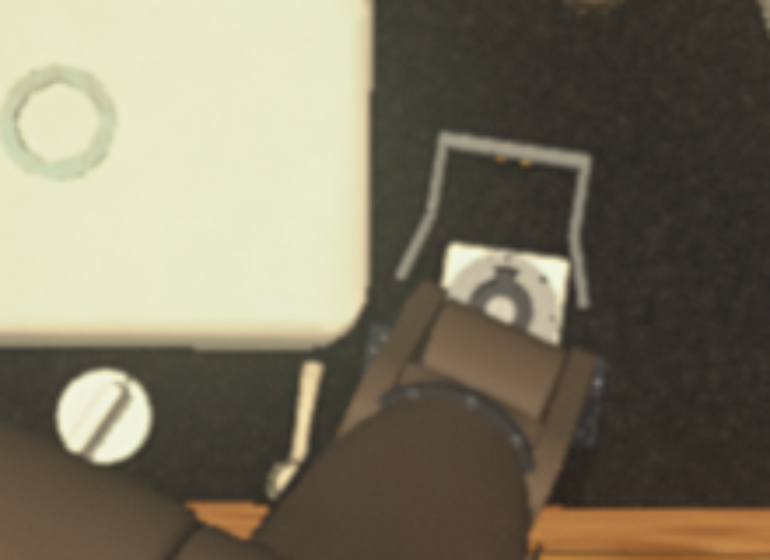

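View pics/p1_scene.png

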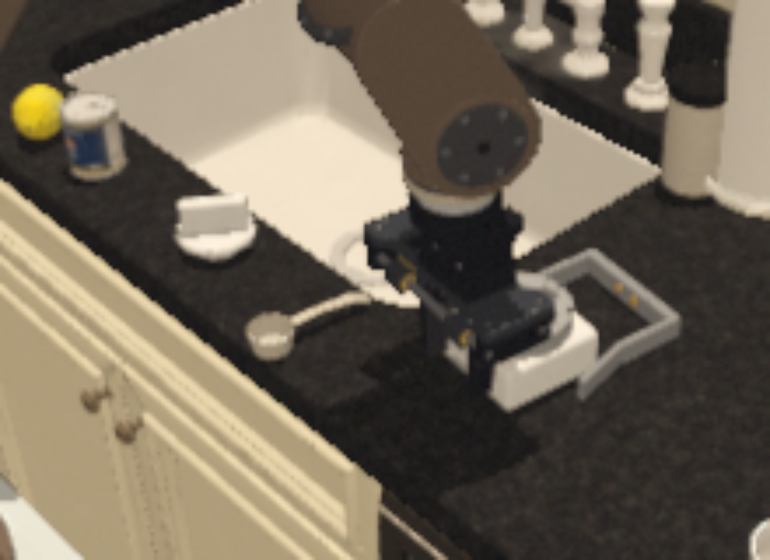

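```bash
python3 -m inch '[0.005,0,0.0014,0,0,0,-0.26, 0.005,0,0.0014,0,0,0,-0.26, 0.005,0,0.0014,0,0,0,-0.26, 0.005,0,0.0014,0,0,0,-0.26, 0.005,0,0.0014,0,0,0,-0.26, 0.005,0,0.0014,0,0,0,-0.26, 0.005,0,0,0,0,0,-0.26, 0.005,0,0,0,0,0,-0.26, 0.005,0,0,0,0,0,-0.26]'
python3 -c "
from g import *;st();grinder('p2')"
```

```text
t: 4.95
eef_pos: [531.0, -140.4, 16.5]
tcp_rot: [-1.571, 0.0, -0.133]
ft_force: [-4.3, 1.1, -0.6]
opening: 0.631
t 4.95 p [ 531.  -140.4   16.5] rpy [-1.571  0.    -0.133] yaw deg -7.63 dock ab -94.6 5.6 F [-4.3  1.1 -0.6] M [ 0.1   0.63 -0.  ] op 0.631
top base 142 ((614.0979614257812, -157.11825561523438), (98.85494232177734, 51.290035247802734), 79.22942352294922)
top turret 230 ((594.780517578125, -155.85430908203125), 45.192989349365234)
scene base 110 ((584.5968627929688, -195.0108184814453), (26.426395416259766, 100.64678955078125), 88.89547729492188)
scene turret 85 ((604.4061279296875, -161.67308044433594), 41.449764251708984)
```

View pics/p2_top.png

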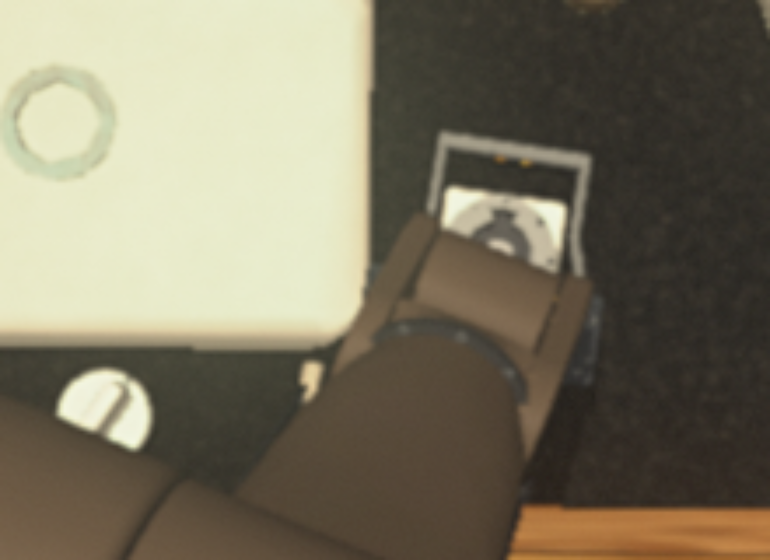

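```bash
python3 -m inch '[0.004,0,-0.0005,0,0,0,-0.26, 0.004,0,-0.0005,0,0,0,-0.26, 0.004,0,-0.0005,0,0,0,-0.26, 0.004,0,-0.0005,0,0,0,-0.26, 0.004,0,0,0,0,0,-0.26, 0.003,0,0,0,0,0,-0.26, 0.003,0,0,0,0,0,-0.26,0.002,0,0,0,0,0,-0.26]'
python3 -c "
from g import *;st();grinder('p3')"
```

```text
t: 5.85
eef_pos: [558.2, -146.2, 16.7]
tcp_rot: [-1.571, 0.0, -0.133]
ft_force: [-6.1, 0.6, 3.1]
opening: 0.632
t 5.85 p [ 558.2 -146.2   16.7] rpy [-1.571  0.    -0.133] yaw deg -7.64 dock ab -66.9 3.5 F [-6.1  0.6  3.1] M [ 0.08  0.92 -0.04] op 0.632
top base 118 ((650.459716796875, -164.6958465576172), (100.15109252929688, 37.24313735961914), 75.00593566894531)
top turret 196 ((626.7815551757812, -163.84457397460938), 44.49113845825195)
scene base 110 ((611.59912109375, -199.6403045654297), (98.48609924316406, 29.293798446655273), 0.021066464483737946)
scene turret 72 ((633.7432861328125, -167.64706420898438), 45.00552749633789)
```

View pics/p3_top.png

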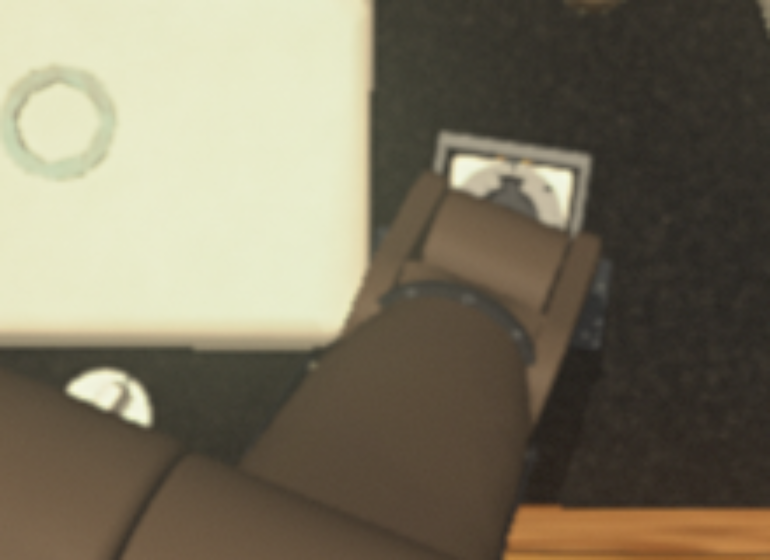

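```bash
python3 -m inch '[0.002,0,0,0,0,0,-0.26, 0.002,0,0,0,0,0,-0.26,0.001,0,0,0,0,0,-0.26,0.001,0,0,0,0,0,-0.26]'
python3 -c "
from h import *;st()"
```

```text
t: 6.35
eef_pos: [563.8, -146.9, 16.6]
tcp_rot: [-1.571, 0.0, -0.133]
ft_force: [-4.7, 0.7, 2.8]
opening: 0.629
t 6.35 p [ 563.8 -146.9   16.6] rpy [-1.571  0.    -0.133] yaw deg -7.64 dock ab -61.2 3.5 F [-4.7  0.7  2.8] M [ 0.06  0.88 -0.04] op 0.629
```

```bash
python3 -m inch '[0.001,0,0,0,0,0,-0.26, 0.001,0,0,0,0,0,-0.26]'
python3 -m inch '[0.001,0,0,0,0,0,-0.26, 0.001,0,0,0,0,0,-0.26]'
```

```text
t: 6.55
eef_pos: [564.8, -147.0, 16.6]
tcp_rot: [-1.57, 0.003, -0.133]
ft_force: [-13.4, 0.4, 9.3]
opening: 0.63
t: 6.75
eef_pos: [564.9, -146.7, 16.5]
tcp_rot: [-1.569, 0.007, -0.134]
ft_force: [-22.7, 1.4, 13.5]
opening: 0.627
```

```bash
python3 -m inch '[-0.01,0,0,0,0,0,-0.26, -0.02,0,0,0,0,0,-0.26, -0.01,-0.04,0,0,0,0,-0.6, 0,-0.05,0,0,0,0,-0.6, 0,-0.05,0,0,0,0,-0.6]'
python3 -c "
from h import *;to(454.5,168.5,157,np.radians(-33.5))"
```

```text
t: 7.25
eef_pos: [528.4, -142.3, 158.3]
tcp_rot: [-1.571, -0.001, -0.133]
ft_force: [0.3, -0.7, -0.3]
opening: 0.788
t 7.25 p [ 528.4 -142.3  158.3] rpy [-1.571e+00 -1.000e-03 -1.330e-01] yaw deg -7.64 dock ab -96.9 3.4 F [ 0.3 -0.7 -0.3] M [ 0.03 -0.04  0.01] op 0.788
tool dx,dy,dz mm (in current tool yaw): -114.6 1.3 298.2 turn y deg 25.86
```

```bash
python3 -m inch '[-0.0164,0,0.0426,0,0,0,-0.6, -0.0164,0,0.0426,0,0,0,-0.6, -0.0164,0,0.0426,0,0,0,-0.6, -0.0164,0,0.0426,0,0,0,-0.6, -0.0164,0,0.0426,0,0,0,-0.6, -0.0164,0,0.0426,0,0,0,-0.6, -0.0164,0,0.0426,0,0,0,-0.6]'
python3 -m inch '[0,0,0,0,6.46,0,-0.6, 0,0,0,0,6.46,0,-0.6, 0,0,0,0,6.46,0,-0.6, 0,0,0,0,6.46,0,-0.6, 0,0,0,0,0,0,-0.6]'
python3 -c "
from g import *;to(454.5,168.5,27,np.radians(-33.5));grinder('p4')"
```

```text
t: 7.95
eef_pos: [454.2, 170.5, 157.0]
tcp_rot: [-1.57, -0.003, -0.133]
ft_force: [0.0, -0.4, -0.3]
opening: 0.798
t: 8.45
eef_pos: [454.7, 168.8, 156.9]
tcp_rot: [-1.569, -0.001, -0.586]
ft_force: [0.2, 0.3, 1.3]
opening: 0.8
t 8.45 p [454.7 168.8 156.9] rpy [-1.569e+00 -1.000e-03 -5.860e-01] yaw deg -33.56 dock ab -211.2 302.0 F [0.2 0.3 1.3] M [-0.02  0.04  0.04] op 0.8
tool dx,dy,dz mm (in current tool yaw): -0.0 129.9 -0.4 turn y deg -0.06
top base 370 ((622.57080078125, -160.06686401367188), (98.91421508789062, 98.71466827392578), 82.19127655029297)
top turret 507 ((622.4639282226562, -159.9021453857422), 46.30628204345703)
scene base 202 ((622.37548828125, -160.59991455078125), (99.92595672607422, 102.05951690673828), 81.92609405517578)
scene turret 326 ((624.3682861328125, -158.5089569091797), 49.375614166259766)
```

View pics/p4_top.png

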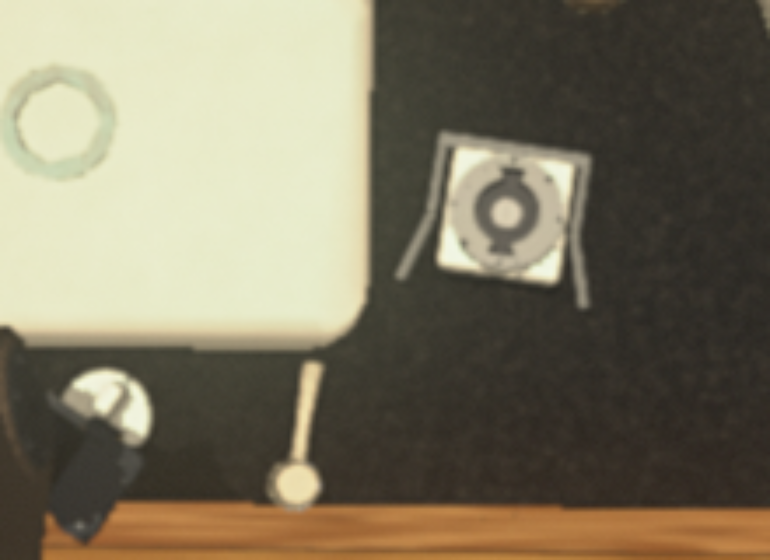

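View pics/p4_scene.png

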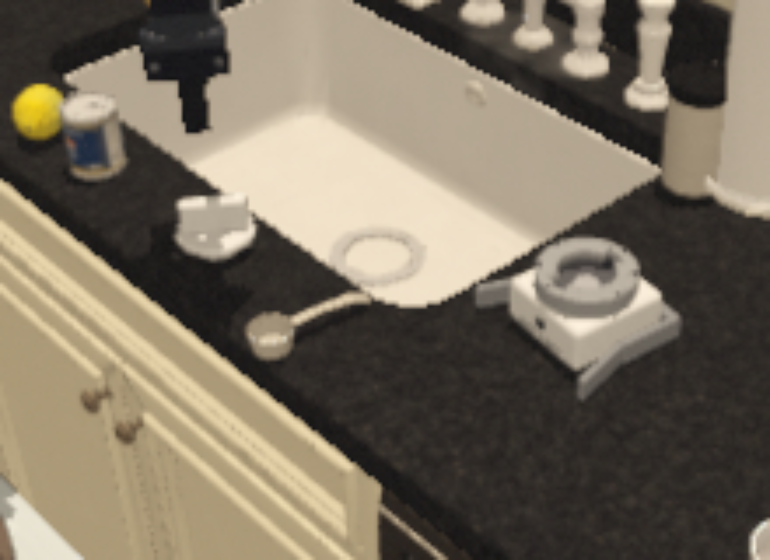

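```bash
python3 -m inch '[0,0.04,0,0,0,0,-0.6, 0,0.04,0,0,0,0,-0.6, 0,0.03,0,0,0,0,-0.6, 0,0.02,0,0,0,0,-0.6, 0,0,0,0,0,0,-0.6]'
python3 -m inch '[0,0,0,0,0,0,0.2, 0,0,0,0,0,0,0.5, 0,0,0,0,0,0,1, 0,0,0,0,0,0,1, 0,0,0,0,0,0,1, 0,0,0,0,0,0,1]'
```

```text
t: 9.05
eef_pos: [453.4, 168.4, 24.6]
tcp_rot: [-1.573, 0.002, -0.582]
ft_force: [-0.8, -0.1, -0.0]
opening: 0.8
t: 9.65
eef_pos: [454.3, 168.7, 26.9]
tcp_rot: [-1.57, -0.0, -0.584]
ft_force: [0.2, 0.4, 0.2]
opening: 0.351
```

```bash
python3 -m inch '[0,0,0,0,0,0,1, 0,0,0,0,0,0,1, 0,0,0,0,0,0,1, 0,0,0,0,0,0,1, 0,0,0,0,0,0,1, 0,0,0,0,0,0,1]'
python3 -m inch '[0,-0.01,0,0,0,0,1, 0,-0.02,0,0,0,0,1,0,-0.04,0,0,0,0,1,0,-0.05,0,0,0,0,1, 0,0,0,0,0,0,1]'
python3 - <<'E'
from g import *
st()
for n in("top","scene"):
    c=env.read_camera(n);cv2.imwrite(f"pics/l1_{n}.png",cv2.resize(c["pixels"][130:290,100:320],None,fx=3.5,fy=3.5));np.savez(f"/tmp/l1_{n}.npz",**c)
E
```

```text
t: 10.25
eef_pos: [454.2, 168.7, 26.6]
tcp_rot: [-1.571, -0.0, -0.584]
ft_force: [-0.9, 0.4, 1.6]
opening: 0.167
t: 10.75
eef_pos: [456.2, 169.2, 152.3]
tcp_rot: [-1.564, -0.006, -0.584]
ft_force: [-0.3, -0.5, -1.6]
opening: 0.167
t 10.75 p [456.2 169.2 152.3] rpy [-1.564 -0.006 -0.584] yaw deg -33.47 dock ab -209.8 302.5 F [-0.3 -0.5 -1.6] M [-0.02  0.03  0.05] op 0.167
```

View pics/l1_scene.png

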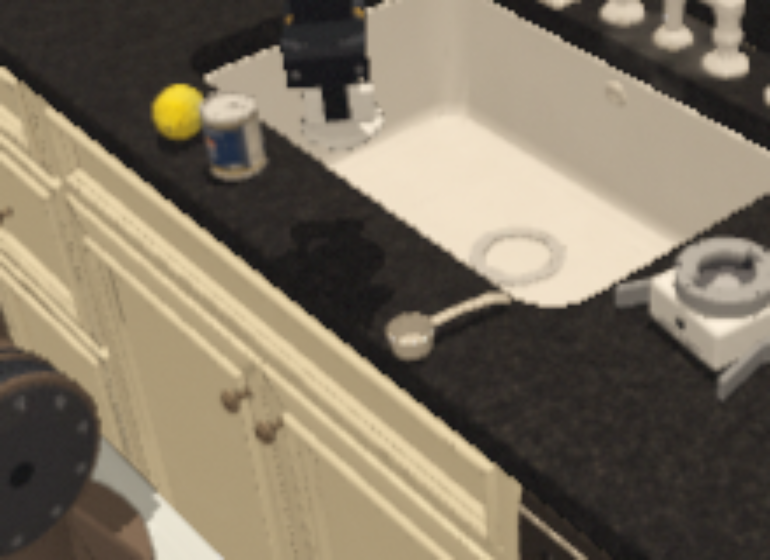

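View pics/l1_top.png

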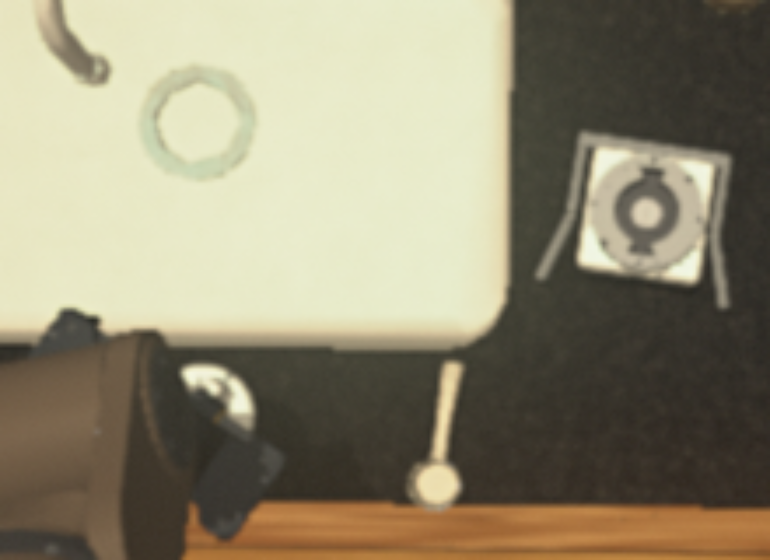

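```bash
python3 -c "
from g import *;to(623,-160,150,-0.136)"
```

```text
t 10.85 p [454.2 168.7 147.7] rpy [-1.569 -0.002 -0.584] yaw deg -33.47 dock ab -211.7 301.8 F [ 0.8 -0.2 -2.2] M [-0.02  0.01 -0.  ] op 0.165
tool dx,dy,dz mm (in current tool yaw): 322.1 -2.3 -181.1 turn y deg -25.68
```

```bash
python3 -m inch '[0.0322,0,-0.0181,0,0,0,1, 0.0322,0,-0.0181,0,0,0,1, 0.0322,0,-0.0181,0,0,0,1, 0.0322,0,-0.0181,0,0,0,1, 0.0322,0,-0.0181,0,0,0,1, 0.0322,0,-0.0181,0,0,0,1, 0.0322,0,-0.0181,0,0,0,1, 0.0322,0,-0.0181,0,0,0,1, 0.0322,0,-0.0181,0,0,0,1, 0.0322,0,-0.0181,0,0,0,1]'
python3 -m inch '[0,0,0,0,-5.13,0,1, 0,0,0,0,-5.13,0,1, 0,0,0,0,-5.13,0,1, 0,0,0,0,-5.13,0,1, 0,0,0,0,-5.13,0,1, 0,0,0,0,0,0,1]'
cat > look.py <<'E'
from g import *
import sys
def look(nm):
    for n in("top","scene"):
        c=env.read_camera(n)
        u,v=proj(c,[623,-160,80]).astype(int)
        cv2.imwrite(f"pics/{nm}_{n}.png",cv2.resize(c["pixels"][v-55:v+55,u-70:u+70],None,fx=5,fy=5,interpolation=cv2.INTER_CUBIC));np.savez(f"/tmp/{nm}_{n}.npz",**c)
E
python3 -c "
from look import *;to(623,-160,150,-0.136);look('m1')"
```

```text
t: 11.85
eef_pos: [622.6, -161.2, 144.4]
tcp_rot: [-1.571, 0.003, -0.584]
ft_force: [0.9, -0.2, 0.4]
opening: 0.168
t: 12.45
eef_pos: [622.1, -159.7, 144.6]
tcp_rot: [-1.57, 0.003, -0.135]
ft_force: [1.2, 0.9, -0.8]
opening: 0.166
t 12.45 p [ 622.1 -159.7  144.6] rpy [-1.57   0.003 -0.135] yaw deg -7.75 dock ab -1.7 -1.5 F [ 1.2  0.9 -0.8] M [ 0.01  0.02 -0.02] op 0.166
tool dx,dy,dz mm (in current tool yaw): 0.9 -5.4 -0.1 turn y deg 0.04
```

View pics/m1_scene.png

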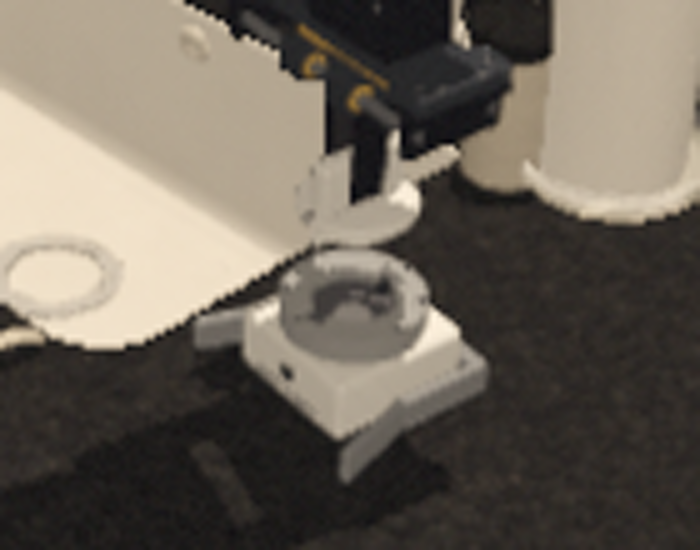

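View pics/m1_top.png

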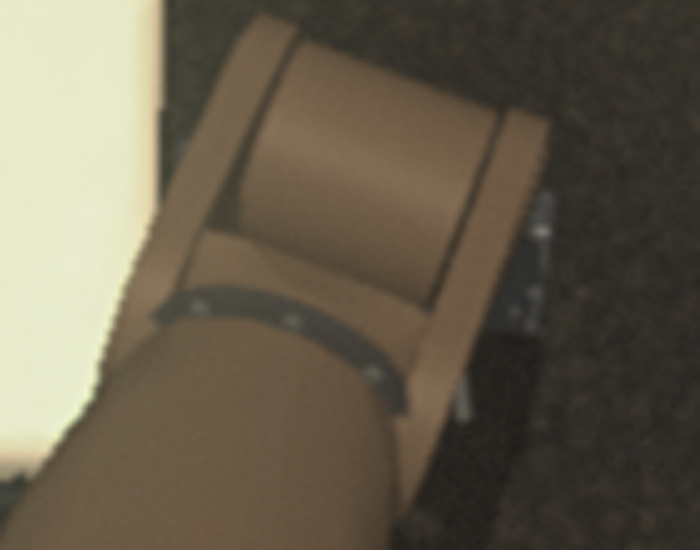

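Run:
```python
from meas import *
c=dict(np.load("/tmp/m1_scene.npz"));P=pts(c);ok=c["depth"]>0
u0,v0=proj(c,[623,-160,80]).astype(int)
px=c["pixels"].astype(int).mean(-1)
for nm,z0,z1,z in(("flange",130,143,137),("turret",50,64,57),("turrettop",62,70,66)):
    m=ok&(np.hypot(P[...,0]-623,P[...,1]+160)<55)&(P[...,2]>z0)&(P[...,2]<z1)&(px>90)
    v,u=np.nonzero(m)
    e=[proj(c,[623,-160,z])]
    print(nm,m.sum(),"u",u.min(),u.max(),"mid",(u.min()+u.max())/2,"axis proj",e[0].round(1),"xyz ext",P[m].min(0).round(1),P[m].max(0).round(1),"crop",(u.min()-u0+70)*5,(u.max()-u0+70)*5)
    # direct view-lateral extents
    r=c["R"][0];q=P[m]@r;print("  lateral ext mid rel axis",((q.min()+q.max())/2-np.dot(r,[623,-160,z])).round(2),"half",((q.max()-q.min())/2).round(1))
```

```text
flange 179 u 296 320 mid 308.0 axis proj [308.1 187.9] xyz ext [ 586.4 -197.5  131.5] [ 659.5 -125.2  142.9] crop 295 415
  lateral ext mid rel axis -0.48 half 36.1
turret 174 u 290 324 mid 307.0 axis proj [307. 209.] xyz ext [ 575.8 -207.8   50.1] [ 672.7 -116.    64. ] crop 265 435
  lateral ext mid rel axis -0.28 half 52.5
turrettop 316 u 293 322 mid 307.5 axis proj [307.2 206.7] xyz ext [ 575.7 -206.7   62.1] [ 672.7 -113.9   70. ] crop 280 425
  lateral ext mid rel axis 1.0 half 44.9
```

```bash
python3 -m inch '[0.0009,0.016,0,0,0,0,1, 0,0.016,0,0,0,0,1, 0,0.01,0,0,0,0,1, 0,0.004,0,0,0,0,1, 0,0,0,0,0,0,1, 0,0,0,0,0,0,1]'
python3 -c "
from look import *;to(623,-160,76.7,-0.136);look('m2')"
```

```text
t: 13.15
eef_pos: [624.0, -160.2, 101.1]
tcp_rot: [-1.571, -0.001, -0.137]
ft_force: [0.1, -0.1, -1.9]
opening: 0.166
t 13.15 p [ 624.  -160.2  101.1] rpy [-1.571e+00 -1.000e-03 -1.370e-01] yaw deg -7.85 dock ab 0.3 -1.7 F [ 0.1 -0.1 -1.9] M [ 0.03 -0.02 -0.01] op 0.166
tool dx,dy,dz mm (in current tool yaw): -1.1 24.4 0.0 turn y deg -0.05
```

View pics/m2_scene.png

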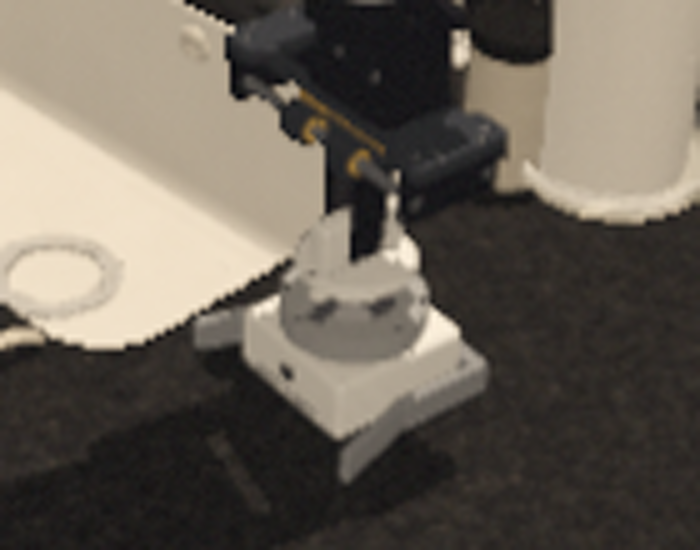

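```bash
python3 -m inch '[-0.0005,0.003,0,0,0,0,1, 0,0.003,0,0,0,0,1, 0,0.003,0,0,0,0,1, 0,0.002,0,0,0,0,1, 0,0,0,0,0,0,1]'
python3 -m inch '[0,0.002,0,0,0,0,1, 0,0.002,0,0,0,0,1, 0,0.001,0,0,0,0,1]'
```

```text
t: 13.75
eef_pos: [623.1, -160.0, 89.2]
tcp_rot: [-1.571, 0.001, -0.137]
ft_force: [0.4, 0.5, -1.0]
opening: 0.166
t: 14.05
eef_pos: [623.3, -160.0, 84.4]
tcp_rot: [-1.571, 0.0, -0.137]
ft_force: [0.3, 0.6, -1.6]
opening: 0.168
```

```bash
python3 -m inch '[0,0.002,0,0,0,0,1, 0,0.002,0,0,0,0,1, 0,0.002,0,0,0,0,1]'
python3 -m inch '[0,0.001,0,0,0,0,1, 0,0.001,0,0,0,0,1]'
python3 -m inch '[0,0.001,0,0,0,0,1, 0,0,0,0,0,0,1]'
```

```text
t: 14.35
eef_pos: [623.3, -160.0, 78.4]
tcp_rot: [-1.571, -0.0, -0.137]
ft_force: [1.0, -0.2, -1.4]
opening: 0.161
t: 14.55
eef_pos: [623.3, -160.0, 76.9]
tcp_rot: [-1.571, -0.0, -0.137]
ft_force: [-3.9, 1.4, 11.6]
opening: 0.17
t: 14.75
eef_pos: [623.3, -160.0, 76.9]
tcp_rot: [-1.571, -0.001, -0.136]
ft_force: [-5.1, 2.4, 10.7]
opening: 0.167
```

```bash
python3 -c "
from look import *;st();look('m3')"
```

```text
t 14.75 p [ 623.3 -160.    76.9] rpy [-1.571e+00 -1.000e-03 -1.360e-01] yaw deg -7.82 dock ab -0.5 -1.5 F [-5.1  2.4 10.7] M [ 0.17  0.78 -0.  ] op 0.167
```

View pics/m3_scene.png

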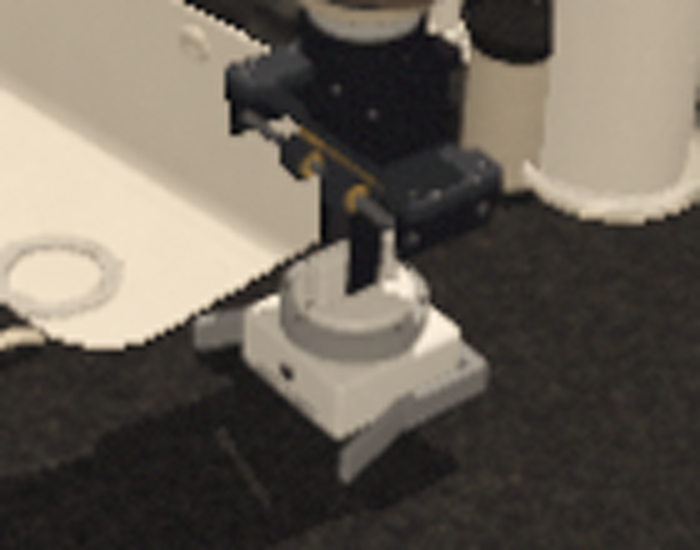

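```bash
python3 -m inch '[0,-0.0005,0,0,4,0,1, 0,0,0,0,4,0,1, 0,0,0,0,4,0,1, 0,0,0,0,4,0,1, 0,0,0,0,4,0,1, 0,0,0,0,0,0,1]'
python3 -c "
from look import *;st();look('m4')"
```

```text
t: 15.45
eef_pos: [623.7, -160.3, 76.9]
tcp_rot: [-1.571, -0.002, -0.488]
ft_force: [-0.7, -0.3, 4.7]
opening: 0.168
t 15.45 p [ 623.7 -160.3   76.9] rpy [-1.571 -0.002 -0.488] yaw deg -27.93 dock ab -0.0 -1.8 F [-0.7 -0.3  4.7] M [-0.05  0.26  0.02] op 0.168
```

View pics/m4_scene.png

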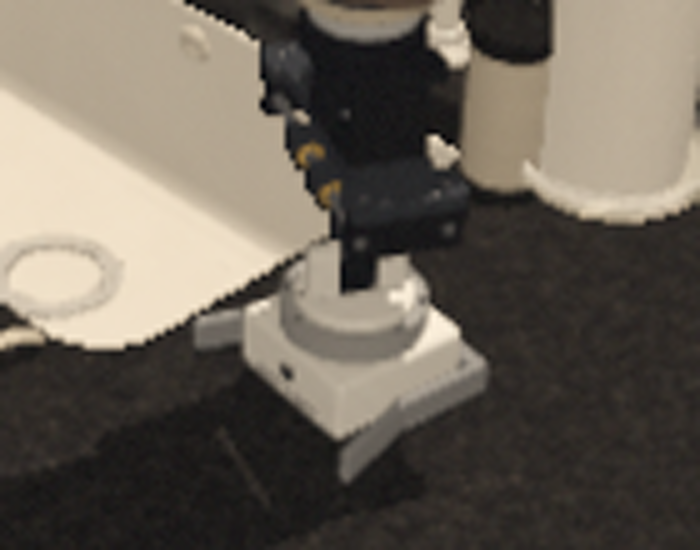

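```bash
python3 -m inch '[0,0,0,0,4,0,1, 0,0,0,0,4,0,1, 0,0,0,0,4,0,1, 0,0,0,0,4,0,1, 0,0,0,0,4,0,1, 0,0,0,0,4,0,1, 0,0,0,0,4,0,1, 0,0,0,0,0,0,1, 0,0,0,0,0,0,1]'
python3 -c "
from look import *;st();look('m5');grinder()
st()
c=env.read_camera('scene');P=pts(c);px=c['pixels'].astype(int).mean(-1)
m=(c['depth']>0)&(np.hypot(P[...,0]-623,P[...,1]+160)<42)&(P[...,2]>96)&(P[...,2]<110)&(px>110)
print('bar',cv2.minAreaRect(P[m][:,:2].astype(np.float32)),m.sum())"
```

```text
t: 16.45
eef_pos: [624.0, -160.0, 77.0]
tcp_rot: [-1.569, -0.001, -0.973]
ft_force: [1.9, 2.3, 6.0]
opening: 0.168
t 16.45 p [ 624. -160.   77.] rpy [-1.569e+00 -1.000e-03 -9.730e-01] yaw deg -55.75 dock ab 0.2 -1.5 F [1.9 2.3 6. ] M [ 0.17 -0.09  0.05] op 0.168
scene base 176 ((621.0205688476562, -161.1253662109375), (98.7248764038086, 96.99772644042969), 80.1971664428711)
scene turret 170 ((619.7512817382812, -162.8548583984375), 47.463470458984375)
t 16.65 p [ 624. -160.   77.] rpy [-1.569e+00 -1.000e-03 -9.730e-01] yaw deg -55.74 dock ab 0.2 -1.5 F [1.1 1.2 6. ] M [ 0.19 -0.1   0.06] op 0.166
bar ((621.1194458007812, -169.8735809326172), (13.781513214111328, 51.29107666015625), 45.610015869140625) 19
```

View pics/m5_scene.png

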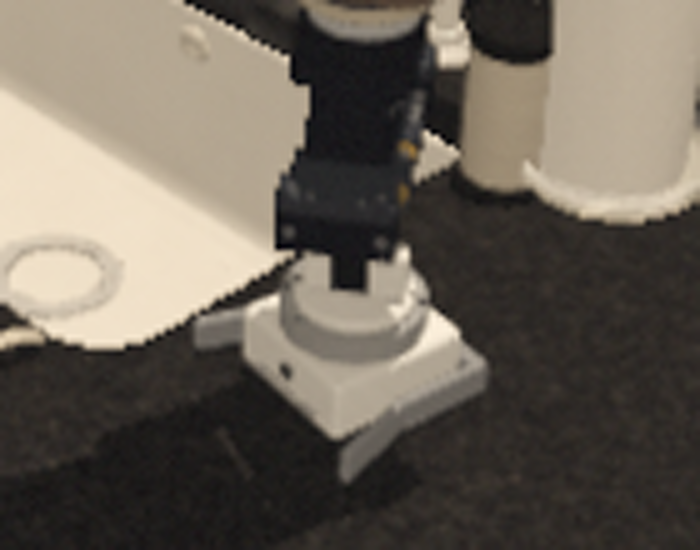

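Run:
```python
from look import *
c=env.read_camera("scene");P=pts(c);px=c['pixels'].astype(int).mean(-1)
u0,v0=proj(c,[623,-160,80]).astype(int)
m=(c['depth']>0)&(np.hypot(P[...,0]-623.5,P[...,1]+160)<36)&(P[...,2]>80)&(P[...,2]<100)&(px>110)
X=P[m][:,:2].astype(np.float32)
l=cv2.fitLine(X,cv2.DIST_HUBER,0,.01,.01).ravel();print(len(X),"face dir deg",np.degrees(np.arctan2(l[1],l[0])),l[2:],X.min(0),X.max(0))
d=np.abs((X-l[2:])@[-l[1],l[0]]);print(np.percentile(d,[50,90]))
# dark mid dots on turret / front corner of base yaw: lines along base faces
for nm,cond in(("-y face",lambda p:(p[...,1]<-190)),("-x face",lambda p:(p[...,0]<590))):
    q=(c['depth']>0)&(np.hypot(P[...,0]-623,P[...,1]+160)<75)&(P[...,2]>28)&(P[...,2]<43)&(px>100)&cond(P)
    Y=P[q][:,:2].astype(np.float32);L=cv2.fitLine(Y,cv2.DIST_HUBER,0,.01,.01).ravel();print(nm,len(Y),np.degrees(np.arctan2(L[1],L[0])))
st()
for n in ("scene","top"):cv2.imwrite(f"pics/full_{n}.png",env.read_camera(n)["pixels"])
```

```text
66 face dir deg -55.117172 [ 626.187   -176.13924] [ 601.92975 -193.40236] [ 640.00995 -138.0936 ]
[1.46569967 3.55852568]
-y face 97 -10.1105
-x face 88 82.90735
t 16.75 p [ 624. -160.   77.] rpy [-1.569e+00 -1.000e-03 -9.730e-01] yaw deg -55.74 dock ab 0.2 -1.5 F [1.  0.6 6.1] M [ 0.17 -0.1   0.09] op 0.167
```

View pics/full_scene.png

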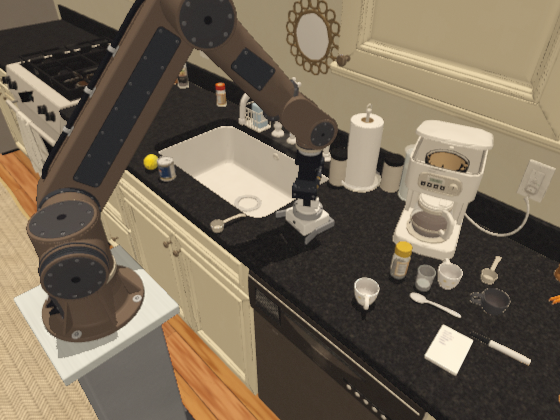

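The bar face runs at about -55° and the grinder at about -8.6°, a relative turn of about 47°, so the drive stands near 0.77 rad. The grinder is at about (624, -160), inside the dock window. The full picture shows scoop, mug and jar where they were. Handing in.

```bash
python3 -c "
from h import *
from cell import env
st();print(env.job_done())"
```

```text
t 16.85 p [ 624. -160.   77.] rpy [-1.569e+00 -1.000e-03 -9.730e-01] yaw deg -55.74 dock ab 0.2 -1.5 F [1.3 0.8 5. ] M [ 0.16 -0.12  0.04] op 0.171
the job is handed in; nothing more can be done
None
```

I slid the grinder home in the cradle with a two-finger push and dropped the lid in flush. I then twisted it clockwise by about 47° relative to the grinder and handed in at 16.9 s, still gripping it. No verdict was reported.

My last checks:
- **Grinder in the dock:** it met the back wall (the push force rose to 23 N). It measured about 1 mm short along the cradle and 1.5 mm off across it, and about 1° off in yaw.
- **Lid seated:** the downward force rose at the expected height (finger tips at 76.9 mm, about 76.7 expected). The fingers stayed on the bar at about 16 mm opening.
- **Twist:** the bar's face measured -55° and the tool -55.7°. That puts the drive ring at about 0.77 rad after play, estimated from the angles because the ring can't be read directly.
- **Scoop, mug and jar:** they look unmoved in the last picture. I compared them by eye and did not measure them.

Two checks disagreed:
- **Twist moment:** it read about 0.04–0.09 N m where the spring should give about 0.12. The sensor noise is of that order, and the camera confirmed the lid had turned.
- **Grinder yaw:** readings of the two base faces after the twist differed by 3° (-10.1° and -7.1°). The drive estimate stays well inside its window either way.

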